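# Put the tin in the spice rack and slide the end stop up

## Robot

A 7-joint arm with a two-finger parallel gripper is mounted at the origin on a cart in front of the work surface, level with it; the furniture and walls round the work are solid. World frame = base frame: x ahead of the robot, y to its left, z up, the work surface at z = 0. Lengths are in m, angles in rad, forces in N, time in s.
With the tool pointing down it reaches from about 0.4 to 0.875 m from the base axis. Payload 4.4 kg.
Tool frame: the origin (TCP) lies at the very end of the fingers, on their centre line; the grasp point (between the pads) lies 19 mm behind it (manip.grip_point_offset is the distance from the TCP to the grasp point, in m); z points along the fingers, y is the line along which they close (so a half turn about z gives the same grasp; the last joint's range is limited). The gripper opens to 85 mm and grips with 20 to 120 N. Pads are 22 mm wide; open, the fingers measure 114 mm over their backs; the gripper's body (76 mm by 85 mm) begins 54 mm behind the grasp point. The pads swing forward as they close: fully open they stand 13 mm farther back than shut.
Start: joints at [-1.362, 0.628, 0.038, 1.517, -0.027, 0.996, -0.02], TCP at [0.176, 0.626, 0.231] pointing down, gripper open.
Joint ranges: [-3.06, 3.06], [-0.37, 2.12], [-1.25, 1.32], [0.18, 2.47], [-1.1, 4.24], [0.23, 1.98], [-2.94, 2.94]. Speed limits (rad/s): [2.57, 2.57, 3.14, 3.14, 3.14, 3.14, 3.14].

## Interface

Orientations are given as a rotation vector (axis times angle).
In Python, from plant import manip gives the robot as it stands.
- The arm moves only by the tool arm_command, never from a script. Its argument "series" is a list of rows, each a list of 3 entries, a list of its own where there are three numbers: the turn, a rotation vector about the tool's x, y, z in units of 90 degrees (1.0 is 90 degrees), then the shift along the tool's x, y, z in units of 8 cm (1.0 is 8 cm), then the closure, from 0 (fully open) to 1 (shut). A call has 1 to 5 rows; each row is the pose to reach, as a shift and turn from the pose commanded when the call began, along the tool's axes at that moment; what a row does not reach only later rows make up. A row lasts 1/10 s, in which the tool goes at most 50 mm and 8.59 degrees, less where a joint would pass 70% of its speed; a pose out of reach is approached as far as the arm can. A call with a number of a shift or a turn outside -1 to 1 is refused whole. A call with a gripper value outside its range is refused whole. The fingers move at their own pace and stop on an object; the grip force is fixed at half the most. Time passes only in rows, so rows that repeat a pose let the fingers close. It gives the time, the measured TCP pose, the force, the opening and the grip force at its end, in the units of the state.
- manip.state(): the state, without advancing time (a new reading comes with each control period).
- manip.snapshot(name): name is "scene" or "top" or "wrist"; returns the picture (400x640x3 uint8, red, green, blue); there is no depth.
- manip.camera_params(name): a dict with "mtx" (3x3 intrinsics, pixels), "D" ([k1, k2, p1, p2, k3] as OpenCV has them; the pictures are not rectified), "world_from_camera" (4x4, takes a point from camera to world coordinates). Camera axes: x right, y down, z forward; pixel columns grow to the right and rows downward; lengths in m; the calibration is good to about 2 mm. A picture is of the moment at which its call begins: read the wrist's pose just before it. camera_params takes no time and is no camera call; for the wrist camera it gives the pose at the moment of the call.
- manip.close_job(): hands the job in; it is judged then, once.
The state is a dict: "t": time; "qpos": joint angles; "qvel": joint speeds; "effort": joint torques, N m; "tool_pos": TCP position; "orientation": TCP orientation; "force": force on the tool from outside, world axes, zero at the start; "ft_torque": the same for the moment, N m; "gripper_width": opening from 0.0 (shut) to 1.0 (fully open); "finger_force": force on a finger pad.
Only numpy, scipy, OpenCV 4.12 (cv2) and the standard library are available. Lean on these libraries where they do the work, as an engineer would, in place of code of your own. Each camera call takes 0.05 s, during which the arm holds its last target. There are 200 camera calls.

## Task

Take the blue tin out of its dark wooden stand and stand it upright on the floor of the pale wooden spice rack, long side along the rack, between the two spice jars and the sliding black end stop with the red handle. Then slide the end stop along the rack until jars, tin and end stop all stand tight together against the rack's end wall. Never tip the tin over, and leave the grey mug and the pink yoghurt tub alone.

Things in the scene. Friction and masses are not known exactly. Their poses are not given: they have to be found in the camera images.
- rack: Fixed pale wooden spice rack, 370 mm long (y), 70 deep (x). Origin under its centre on the worktop; +x to the backboard (118 mm high), +y to the end wall (78 high) where the jars stand. Trough: x -25 to +25 mm, y -175 to +175 (end wall's face), floor 8 mm up; front lip 22 mm high. The tin fits only with its 44 mm across; no finger fits between tin and backboard: hold it there by its +-y end faces.
- rack_row (a point): Centre of the trough's floor, 8 mm above the rack's origin; axes as the rack's.
- end_stop (a joint): Slide of the black end stop along the rack's +y, in m: 0 = fully open, its pushing face at rack y = -105 mm; face at y = -105 mm + value; limit 0.160. Starts at 0 to 0.030 and stays where it is left (about 2 N friction). With jars and tin tight against the end wall it reads about 0.130.
- end_stop_handle (a point): Top of the end stop's red upright handle, 103 mm above the worktop; 14 mm thick along the rack (y), 30 mm across (x), free for 84 mm down to the stop's foot (top 19 mm above the worktop). It stands 48 mm behind (-y of) the pushing face, 31 mm clear of the pushing plate (79 mm high). Pinch it from above along the rack's y.
- stand: Fixed dark wooden stand that holds the tin at the start: floor 8 mm thick, 70 (x) by 84 (y) mm, with two cheeks on its +-y sides, 104 mm high above the worktop, 65 mm apart; open at +-x. Origin under its centre on the worktop. In it the tin can be held only by its broad faces (+-x), 44 mm apart.
- tin: Blue rectangular tin with a brass-coloured lid and a plain paper label on each broad face: 44 mm (its x) by 60 mm (its y) by 100 mm high, 0.2 kg. Origin at the centre of its underside, z up. Starts in the stand, axes as the stand's.
- jar_a: Round spice jar with a red cap, 45 mm across, 106 mm high, standing in the rack against the end wall. Origin at the centre of its underside.
- jar_b: Second round spice jar with a red cap, the same size, standing beside the first, nearer the end stop. Origin at the centre of its underside.
- mug: Dark grey mug, 84 mm across, 98 mm high, beside or behind the rack; origin at the centre of its underside. To be left alone.
- yoghurt: Pink yoghurt tub, 72 mm across, 71 mm high, to the right; origin at the centre of its underside. To be left alone.
Not all that is in view belongs to the job. What is shaped like the tin but orange or purple is not meant.

How it is judged:
By the outcome, as a careful person would: the job done as asked, in the order asked, and still so for the second after the job is handed in, with the robot touching nothing.
It also fails if it takes over 61 s, if anything falls off the work surface, if the arm or the gripper's body presses on something with over 40 N, if the wrist force passes 120 N, or if a joint passes its speed limit or range.

## Working session

There is one attempt and no reset: what is moved stays moved. The work goes in short steps, Python scripts to look and compute and a tool call to move; the robot and the scene stay as the last step left them, time stands still between calls to the robot, and variables do not carry over. Pictures are saved under pics/ and viewed, at most 10 in all, crops included, and the job is handed in when it is done.

Besides the shell and the picture viewer there is one more tool, called by a JSON object that holds its "op" and its "data". arm_command: Moves the arm, as the interface text tells. Shifts and turns lie within -1 to 1; 1 stands for 8 cm of shift or 90 degrees of turn. Its arguments: {"type":"object","properties":{"series":{"type":"array","items":{"type":"array"}}},"required":["series"]}

```bash
ls; mkdir -p pics; python3 - <<'E'
from plant import manip
import cv2,json
s=manip.state(); print({k:s[k] for k in('t','tool_pos','orientation','force','gripper_width')},manip.grip_point_offset)
for n in('scene','top'):
    im=manip.snapshot(n); cv2.imwrite(f'pics/{n}0.png',im[...,::-1])
    c=manip.camera_params(n); print(n,c)
E
```

```text
pics
{'t': 0.0, 'tool_pos': array([0.17619217, 0.62500724, 0.23038076]), 'orientation': array([-4.30333003e-01, -3.11174131e+00,  3.00090241e-03]), 'force': array([0.13823844, 0.43661351, 0.58915712]), 'gripper_width': 1.001673536049928} 0.0187
scene {'mtx': array([[426.37320983,   0.        , 317.68312059],
       [  0.        , 426.37320983, 202.37242799],
       [  0.        ,   0.        ,   1.        ]]), 'D': array([-0.09290423,  0.        ,  0.        ,  0.        ,  0.        ]), 'world_from_camera': array([[-0.8428847 , -0.25975409,  0.47124643, -0.00307153],
       [-0.5378183 ,  0.37863461, -0.75325116,  0.94587457],
       [ 0.01722987, -0.88834883, -0.45884582,  0.59327881],
       [ 0.        ,  0.        ,  0.        ,  1.        ]])}
top {'mtx': array([[471.47877555,   0.        , 312.99001436],
       [  0.        , 471.47877555, 197.52787137],
       [  0.        ,   0.        ,   1.        ]]), 'D': array([-0.13648079,  0.        ,  0.        ,  0.        ,  0.        ]), 'world_from_camera': array([[ 0.01550677, -0.9961514 ,  0.08626659,  0.40818178],
       [-0.99987696, -0.01524445,  0.00369875,  0.10183228],
       [-0.00236943, -0.08631333, -0.99626522,  1.39781649],
       [ 0.        ,  0.        ,  0.        ,  1.        ]])}
```

View pics/scene0.png

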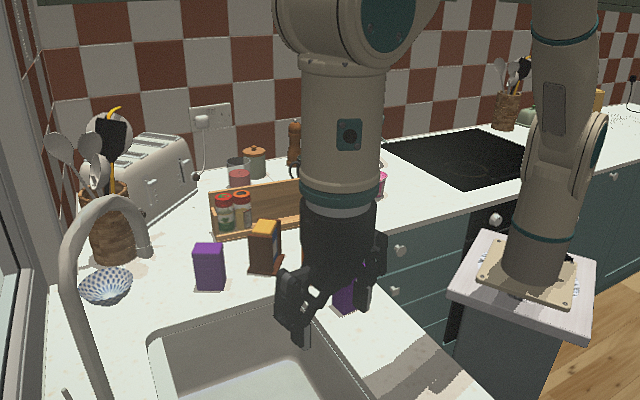

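View pics/top0.png

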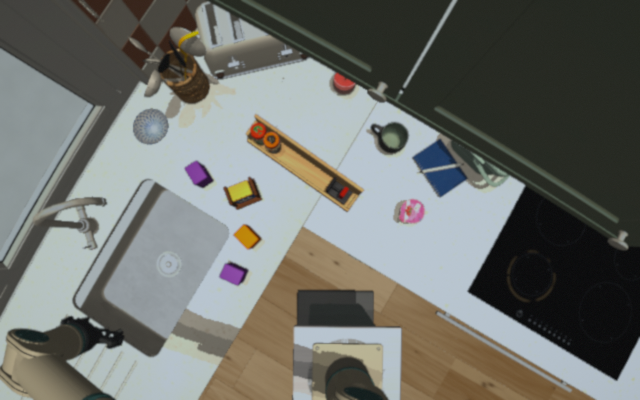

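The scene view shows the rack around (260,205), with the jars at its left. The blue tin isn't obvious in it: the stand at (265,245) holds something with an orange side, and there are purple decoys at (208,265) and (345,300). In the top view the rack runs from (258,130) to (345,195), and the stand is at (242,190). I'll zoom in on the top view.

```bash
python3 - <<'E'
import cv2,numpy as np
im=cv2.imread('pics/top0.png'); c=im[100:290,180:430]
cv2.imwrite('pics/topz.png',cv2.resize(c,None,fx=3,fy=3,interpolation=cv2.INTER_CUBIC))
im=cv2.imread('pics/scene0.png'); c=im[170:300,180:400]
cv2.imwrite('pics/scz.png',cv2.resize(c,None,fx=3.5,fy=3.5,interpolation=cv2.INTER_CUBIC))
E
```

```text
(no output)
```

View pics/topz.png

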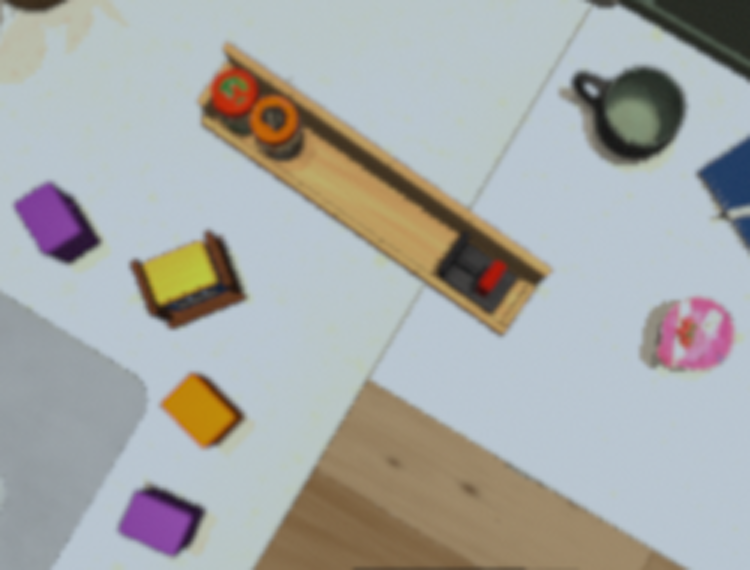

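View pics/scz.png

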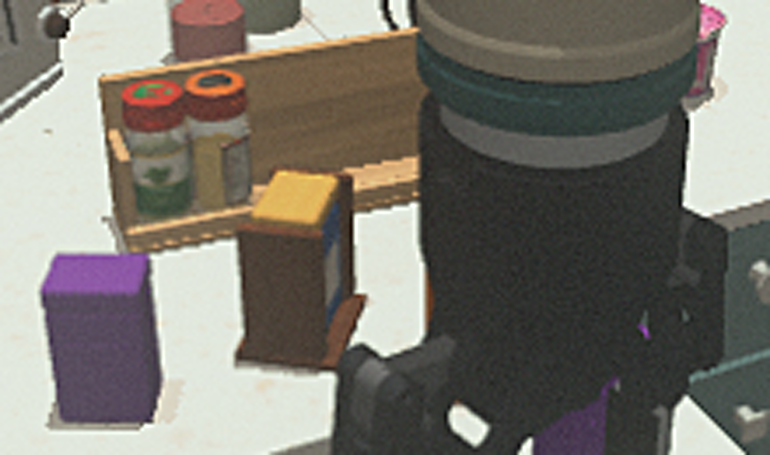

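```bash
cat > h.py <<'E'
import cv2,numpy as np
from plant import manip
from scipy.spatial.transform import Rotation as R
def ray(c,uv,z):
    p=cv2.undistortPoints(np.float64(uv).reshape(-1,1,2),c['mtx'],c['D'])[:,0]
    T=c['world_from_camera']; d=np.c_[p,np.ones(len(p))]@T[:3,:3].T; o=T[:3,3]
    return o+d*((np.reshape(z,(-1,1))-o[2])/d[:,2:])
def blob(im,lo,hi,box=None):
    hsv=cv2.cvtColor(im,cv2.COLOR_RGB2HSV); m=cv2.inRange(hsv,np.array(lo),np.array(hi))
    if box is not None:
        k=np.zeros_like(m); x0,y0,x1,y1=box; k[y0:y1,x0:x1]=255; m&=k
    cs=cv2.findContours(m,0,cv2.CHAIN_APPROX_NONE)[0]; return max(cs,key=cv2.contourArea)
def rect(c,cnt,z):
    P=ray(c,cnt.reshape(-1,2),z)[:,:2]; r=cv2.minAreaRect((P*1000).astype(np.float32)); return r
def rel(tgt_pos=None,tgt_R=None):
    s=manip.state(); R0=R.from_rotvec(s['orientation'])
    out=[]
    if tgt_R is not None: out.append((R0.inv()*tgt_R).as_rotvec()/(np.pi/2))
    if tgt_pos is not None: out.append(R0.inv().apply(np.array(tgt_pos)-s['tool_pos'])/.08)
    return [np.round(o,3) for o in out]
E
python3 - <<'E'
from h import *
np.set_printoptions(precision=4,suppress=True)
c=manip.camera_params('top'); im=cv2.imread('pics/top0.png')[...,::-1].copy()
print('lid',rect(c,blob(im,(20,120,100),(35,255,255),(215,170,265,215)),.108))
print('handle',rect(c,blob(im,(0,180,100),(6,255,255),(330,180,360,205)),.103))
print('caps',rect(c,blob(im,(0,150,100),(16,255,255),(245,115,268,142)),.114), rect(c,blob(im,(5,150,100),(20,255,255),(262,128,284,152)),.114))
z=lambda p:(np.array(p)+.5)/3-.5+np.array([180,100])
pts=[(202,125),(500,335),(228,44),(550,268)]
P=ray(c,z(pts),[.022,.022,.118,.118]);print(P)
for a,b in((0,1),(2,3)):
    d=P[a]-P[b];print(np.linalg.norm(d),np.degrees(np.arctan2(d[1],d[0])))
print('mug',ray(c,z([(645,112)]),.098),'yog',ray(c,z([(692,332)]),.07))
E
```

```text
lid ((535.3359985351562, 309.2695007324219), (41.95400619506836, 62.094482421875), 22.709413528442383)
handle ((539.2733764648438, 22.037151336669922), (13.009160995483398, 29.28575897216797), 57.04524612426758)
caps ((701.2003173828125, 260.97265625), (54.430564880371094, 47.49256896972656), 1.5633752346038818) ((684.8765258789062, 227.05508422851562), (54.280845642089844, 47.25800323486328), 1.6591123342514038)
[[ 0.6921  0.3058  0.022 ]
 [ 0.4883  0.0088  0.022 ]
 [ 0.7492  0.2699  0.118 ]
 [ 0.5445 -0.0297  0.118 ]]
0.36015614121586004 55.542953892100684
0.3628006068230594 55.65649733391465
mug [[ 0.6953 -0.1206  0.098 ]] yog [[ 0.4909 -0.1698  0.07  ]]
```

The zoomed views show the brass-lidded tin in the stand at (180,272), with its blue side visible in the scene crop at (333,245). The jars are at (235,92) and (275,120), the handle at (490,277), the mug at (645,112) and the tub at (692,332). I'll start approaching.

{"op": "arm_command", "data": {"series": [[[0, 0, 0.287], [-1, -0.5, 0], 0], [[0, 0, 0.287], [-1, -0.5, 0], 0], [[0, 0, 0.287], [-1, -0.5, 0], 0], [[0, 0, 0.287], [-1, -0.5, 0], 0]]}}

```text
t: 0.5
tool_pos: [0.2436, 0.5644, 0.2311]
orientation: [1.119, 2.935, -0.001]
force: [-0.2, 1.4, 0.7]
gripper_width: 0.997
finger_force: 0.0
```

```bash
python3 - <<'E'
from h import *
# tool pointing down, tool y axis at angle a
t=np.array([.5353,.3093,.23])
s=manip.state();print(s['t'],s['tool_pos'],R.from_rotvec(s['orientation']).as_matrix().round(3))
print(rel(t)[0])
E
```

```text
0.5 [0.24362243 0.56443293 0.23112678] [[-0.746  0.666  0.   ]
 [ 0.666  0.746 -0.001]
 [-0.001 -0.    -1.   ]]
[-4.844  0.049  0.018]
```

{"op": "arm_command", "data": {"series": [[[0, 0, 0], [-1, 0, 0], 0], [[0, 0, 0], [-1, 0, 0], 0], [[0, 0, 0], [-1, 0, 0], 0]]}}

```text
t: 0.8
tool_pos: [0.3062, 0.5091, 0.2312]
orientation: [1.117, 2.933, -0.002]
force: [0.5, 0.2, -0.1]
gripper_width: 1.001
finger_force: 0.0
```

{"op": "arm_command", "data": {"series": [[[0, 0, 0], [-1, 0, 0], 0], [[0, 0, 0], [-1, 0, 0], 0], [[0, 0, 0], [-1, 0, 0], 0]]}}

```text
t: 1.1
tool_pos: [0.3656, 0.4563, 0.2313]
orientation: [1.117, 2.933, -0.002]
force: [0.2, 0.3, 0.1]
gripper_width: 1.003
finger_force: 0.0
```

{"op": "arm_command", "data": {"series": [[[0, 0, 0], [-1, 0, 0], 0], [[0, 0, 0], [-1, 0, 0], 0], [[0, 0, 0], [-1, 0, 0], 0]]}}

```text
t: 1.4
tool_pos: [0.4252, 0.4035, 0.2312]
orientation: [1.118, 2.933, -0.001]
force: [-0.1, 0.1, 0.5]
gripper_width: 0.997
finger_force: 0.0
```

{"op": "arm_command", "data": {"series": [[[0, 0, 0.284], [-1, 0, -0.6], 0], [[0, 0, 0.284], [-1, 0, -0.6], 0], [[0, 0, 0.284], [-1, 0, -0.6], 0], [[0, 0, 0.284], [-1, 0, -0.6], 0], [[0, 0, 0.284], [-1, 0, -0.6], 0]]}}

```text
t: 1.9
tool_pos: [0.4796, 0.3556, 0.2785]
orientation: [-1.724, -2.623, 0.001]
force: [0.2, 0.6, -0.0]
gripper_width: 0.997
finger_force: 0.0
```

```bash
python3 - <<'E'
from h import *
s=manip.state();print(s['t'],s['tool_pos'],R.from_rotvec(s['orientation']).as_matrix().round(3))
c=manip.camera_params('wrist');im=manip.snapshot('wrist')
np.save('pics/w1.npy',c,allow_pickle=True);cv2.imwrite('pics/w1.png',im[...,::-1]);print(c)
E
```

```text
1.9 [0.47962511 0.35556108 0.27850481] [[-0.397  0.918 -0.002]
 [ 0.918  0.397  0.001]
 [ 0.001 -0.002 -1.   ]]
{'mtx': array([[334.3343767 ,   0.        , 315.29492346],
       [  0.        , 334.3343767 , 197.80121272],
       [  0.        ,   0.        ,   1.        ]]), 'D': array([-0.02969062,  0.        ,  0.        ,  0.        ,  0.        ]), 'world_from_camera': array([[ 0.91811875,  0.37891766,  0.11610064,  0.44879816],
       [ 0.39630169, -0.87656502, -0.27309106,  0.42508452],
       [-0.00170926,  0.2967409 , -0.9549565 ,  0.42093203],
       [ 0.        ,  0.        ,  0.        ,  1.        ]])}
```

View pics/w1.png

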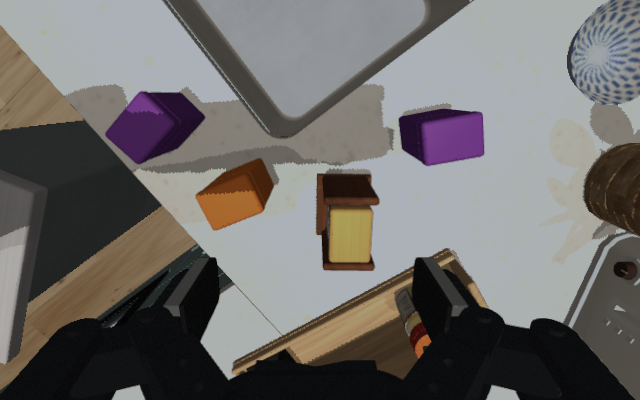

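The wrist view shows the lid at (350,236) between the stand's cheeks, with the rack below it from (240,365) to (450,255).

```bash
python3 - <<'E'
from h import *
c=np.load('pics/w1.npy',allow_pickle=True).item(); im=cv2.imread('pics/w1.png')[...,::-1].copy()
r=rect(c,blob(im,(20,80,100),(35,255,255),(320,195,380,275)),.108);print(r)
print(rel([r[0][0]/1000,r[0][1]/1000,.1])[0])
E
```

```text
((535.9979248046875, 311.7464294433594), (38.539085388183594, 55.47713088989258), 22.898517608642578)
[-0.782  0.436  2.228]
```

{"op": "arm_command", "data": {"series": [[[0, 0, 0.007], [-0.78, 0.43, 0.7], 0], [[0, 0, 0.007], [-0.78, 0.43, 1], 0], [[0, 0, 0.007], [-0.78, 0.43, 1], 0], [[0, 0, 0.007], [-0.78, 0.43, 1], 0]]}}

```text
t: 2.35
tool_pos: [0.5363, 0.3088, 0.1971]
orientation: [-1.748, -2.607, 0.006]
force: [-0.3, 0.3, 0.5]
gripper_width: 1.001
finger_force: 0.0
```

{"op": "arm_command", "data": {"series": [[[0, 0, 0], [0, 0, 0.5], 0], [[0, 0, 0], [0, 0, 1], 0], [[0, 0, 0], [0, 0, 1], 0], [[0, 0, 0], [0, 0, 1], 0]]}}

```text
t: 2.75
tool_pos: [0.5374, 0.3109, 0.1205]
orientation: [-1.747, -2.61, -0.002]
force: [0.5, -0.1, 1.0]
gripper_width: 1.0
finger_force: 0.0
```

```bash
python3 - <<'E'
from h import *
print(rel([.5358,.3102,.056])[0], manip.state()['tool_pos'])
E
```

```text
[-0.002 -0.022  0.807] [0.53735678 0.31091943 0.12054787]
```

{"op": "arm_command", "data": {"series": [[[0, 0, 0], [0, -0.02, 0.4], 0], [[0, 0, 0], [0, -0.02, 0.8], 0], [[0, 0, 0], [0, -0.02, 0.8], 0], [[0, 0, 0], [0, -0.02, 0.8], 0.3], [[0, 0, 0], [0, -0.02, 0.8], 0.4]]}}

```text
t: 3.25
tool_pos: [0.5382, 0.3096, 0.0582]
orientation: [1.75, 2.607, 0.007]
force: [0.2, -0.0, -0.1]
gripper_width: 0.691
finger_force: 0.0
```

{"op": "arm_command", "data": {"series": [[[0, 0, 0], [0, 0, 0], 0.6], [[0, 0, 0], [0, 0, 0], 1], [[0, 0, 0], [0, 0, 0], 1], [[0, 0, 0], [0, 0, 0], 1], [[0, 0, 0], [0, 0, 0], 1]]}}

```text
t: 3.75
tool_pos: [0.5379, 0.3093, 0.0578]
orientation: [1.75, 2.607, 0.006]
force: [-1.0, 0.4, 8.0]
gripper_width: 0.509
finger_force: 61.2
```

{"op": "arm_command", "data": {"series": [[[0, 0, 0], [0, 0, -0.2], 1], [[0, 0, 0], [0, 0, -0.5], 1], [[0, 0, 0], [0, 0, -0.8], 1], [[0, 0, 0], [0, 0, -0.8], 1]]}}

```text
t: 4.15
tool_pos: [0.5388, 0.3094, 0.1236]
orientation: [1.75, 2.605, 0.01]
force: [0.4, 0.6, -0.8]
gripper_width: 0.507
finger_force: 61.2
```

{"op": "arm_command", "data": {"series": [[[0, 0, 0], [0, 0, -0.4], 1], [[0, 0, 0], [0, 0, -0.8], 1], [[0, 0, 0], [0, 0, -0.8], 1]]}}

```text
t: 4.45
tool_pos: [0.5389, 0.3093, 0.1875]
orientation: [1.75, 2.605, 0.011]
force: [0.2, -0.6, -0.3]
gripper_width: 0.511
finger_force: 61.5
```

```bash
python3 - <<'E'
from h import *
c=manip.camera_params('top')
z=lambda p:(np.array(p)+.5)/3-.5+np.array([180,100])
C=np.array([.6185,.1387]);a=np.radians(55.6);ey=np.array([np.cos(a),np.sin(a)]);ex=np.array([ey[1],-ey[0]])
for p in [(330,320),(370,380),(245,297),(175,325)]:
    P=ray(c,z([p]),0.)[0,:2];print(p,P,'rack',(P-C)@ex,(P-C)@ey)
print(rel(tgt_pos=[0,0,0],tgt_R=R.from_matrix(np.c_[np.r_[-ey,0],np.r_[ex,0],[0,0,-1]]))[0])
print(manip.state()['tool_pos'],manip.state()['gripper_width'])
E
```

```text
(330, 320) [0.50188836 0.17593607] rack -0.11725498834895386 -0.035157744774235423
(370, 380) [0.44313403 0.13528111] rack -0.1427652726389928 -0.10189696060921767
(245, 297) [0.52345551 0.26093578] rack -0.14748167484140848 0.04716139537754544
(175, 325) [0.49445788 0.33011733] rack -0.2104932979177367 0.08786131574512995Traceback (most recent call last):
  File "<stdin>", line 7, in <module>
  File "scipy/spatial/transform/_rotation.pyx", line 1143, in scipy.spatial.transform._rotation.Rotation.from_matrix
ValueError: Non-positive determinant (left-handed or null coordinate frame) in rotation matrix 0: [[-0.564967   0.8251135  0.       ]
 [-0.8251135 -0.564967   0.       ]
 [ 0.         0.        -1.       ]].
```

{"op": "arm_command", "data": {"series": [[[0, 0, 0], [-0.68, -0.54, 0], 1], [[0, 0, 0], [-0.68, -0.54, 0], 1], [[0, 0, 0], [-0.68, -0.54, 0], 1]]}}

```text
t: 4.75
tool_pos: [0.5155, 0.237, 0.1826]
orientation: [-1.758, -2.603, 0.007]
force: [0.6, 0.4, -0.7]
gripper_width: 0.508
finger_force: 61.9
```

{"op": "arm_command", "data": {"series": [[[0, 0, 0.09], [-0.25, -0.2, 0], 1], [[0, 0, 0.18], [-0.5, -0.4, 0], 1], [[0, 0, 0.27], [-0.68, -0.54, 0], 1], [[0, 0, 0.36], [-0.68, -0.54, 0], 1], [[0, 0, 0.45], [-0.68, -0.54, 0], 1]]}}

```text
t: 5.25
tool_pos: [0.4972, 0.1749, 0.1828]
orientation: [-2.551, -1.832, 0.001]
force: [0.5, 0.7, -1.7]
gripper_width: 0.507
finger_force: 62.0
```

{"op": "arm_command", "data": {"series": [[[0, 0, 0.09], [0, 0, 0.3], 1], [[0, 0, 0.186], [0, 0, 0.6], 1], [[0, 0, 0.186], [0, 0, 0.9], 1], [[0, 0, 0.186], [0, 0, 0.9], 1]]}}

```text
t: 5.65
tool_pos: [0.4949, 0.1753, 0.1081]
orientation: [-2.785, -1.452, 0.01]
force: [-0.0, 0.1, -1.1]
gripper_width: 0.504
finger_force: 61.8
```

```bash
python3 - <<'E'
from h import *
s=manip.state();m=R.from_rotvec(s['orientation']).as_matrix();print(s['tool_pos'],m.round(3),np.degrees(np.arctan2(m[1,1],m[0,1])))
E
```

```text
[0.49492723 0.1752681  0.10814788] [[ 0.572  0.82  -0.006]
 [ 0.82  -0.573 -0.002]
 [-0.005 -0.004 -1.   ]] -34.92636623426084
```

{"op": "arm_command", "data": {"series": [[[0, 0, 0], [0, 0, 0.3], 1], [[0, 0, 0], [0, 0, 0.6], 1], [[0, 0, 0], [0, 0, 0.68], 1], [[0, 0, 0], [0, 0, 0.7], 1], [[0, 0, 0], [0, 0, 0.7], 1]]}}

```text
t: 6.15
tool_pos: [0.4982, 0.1752, 0.0561]
orientation: [2.786, 1.451, 0.002]
force: [0.3, 0.2, -1.8]
gripper_width: 0.506
finger_force: 61.8
```

{"op": "arm_command", "data": {"series": [[[0, 0, 0], [0, 0, 0.01], 1], [[0, 0, 0], [0, 0, 0.02], 1], [[0, 0, 0], [0, 0, 0.02], 1]]}}

```text
t: 6.45
tool_pos: [0.4978, 0.1751, 0.0542]
orientation: [-2.787, -1.451, -0.001]
force: [-0.8, -0.7, -1.8]
gripper_width: 0.508
finger_force: 61.8
```

{"op": "arm_command", "data": {"series": [[[0, 0, 0], [0, 0, 0.02], 1], [[0, 0, 0], [0, 0, 0.035], 1], [[0, 0, 0], [0, 0, 0.05], 1], [[0, 0, 0], [0, 0, 0.05], 1]]}}

```text
t: 6.85
tool_pos: [0.4975, 0.1749, 0.0498]
orientation: [-2.787, -1.45, 0.0]
force: [0.2, -0.3, 0.5]
gripper_width: 0.503
finger_force: 61.9
```

{"op": "arm_command", "data": {"series": [[[0, 0, 0], [0, 0, 0], 0.4], [[0, 0, 0], [0, 0, 0], 0.2], [[0, 0, 0], [0, 0, 0], 0], [[0, 0, 0], [0, 0, 0], 0], [[0, 0, 0], [0, 0, 0], 0]]}}

```text
t: 7.35
tool_pos: [0.4976, 0.1749, 0.0497]
orientation: [-2.787, -1.45, -0.0]
force: [-0.5, 0.4, -0.7]
gripper_width: 0.999
finger_force: 0.0
```

{"op": "arm_command", "data": {"series": [[[0, 0, 0], [0, 0, -0.3], 0], [[0, 0, 0], [0, 0, -0.7], 0], [[0, 0, 0], [0, 0, -1], 0], [[0, 0, 0], [0, 0, -1], 0]]}}

```text
t: 7.75
tool_pos: [0.4997, 0.1754, 0.1325]
orientation: [2.786, 1.45, 0.009]
force: [0.4, -0.0, -0.1]
gripper_width: 0.995
finger_force: 0.0
```

{"op": "arm_command", "data": {"series": [[[0, 0, 0], [0, 0, -0.5], 0], [[0, 0, -0.09], [0, 0, -1], 0], [[0, 0, -0.18], [0, 0, -1], 0], [[0, 0, -0.27], [0, 0, -1], 0], [[0, 0, -0.36], [0, 0, -1], 0]]}}

```text
t: 8.25
tool_pos: [0.4971, 0.1752, 0.2092]
orientation: [-2.264, -2.177, 0.001]
force: [-0.5, -0.2, 0.2]
gripper_width: 1.001
finger_force: 0.0
```

{"op": "arm_command", "data": {"series": [[[0, 0, -0.09], [0, 0, -0.3], 0], [[0, 0, -0.18], [0, 0, -0.6], 0], [[0, 0, -0.27], [0, 0, -0.9], 0], [[0, 0, -0.36], [0, 0, -0.9], 0], [[0, 0, -0.45], [0, 0, -0.9], 0]]}}

```text
t: 8.75
tool_pos: [0.4975, 0.1752, 0.2817]
orientation: [-1.371, -2.827, -0.001]
force: [-0.1, 0.2, -0.3]
gripper_width: 0.998
finger_force: 0.0
```

{"op": "arm_command", "data": {"series": [[[0, 0, -0.09], [0, 0, 0], 0], [[0, 0, -0.19], [0, 0, 0], 0], [[0, 0, -0.19], [0, 0, 0], 0], [[0, 0, -0.19], [0, 0, 0], 0]]}}

```text
t: 9.15
tool_pos: [0.4973, 0.1747, 0.2811]
orientation: [-0.95, -2.993, 0.001]
force: [-0.3, 0.3, 0.5]
gripper_width: 0.999
finger_force: 0.0
```

```bash
python3 - <<'E'
from h import *
s=manip.state();m=R.from_rotvec(s['orientation']).as_matrix();print(s['tool_pos'],np.degrees(np.arctan2(m[1,1],m[0,1])),s['qpos'])
c=manip.camera_params('wrist');im=manip.snapshot('wrist')
np.save('pics/w2.npy',c,allow_pickle=True);cv2.imwrite('pics/w2.png',im[...,::-1])
E
```

```text
[0.49725291 0.17473416 0.28107736] 54.79738017684221 [-0.52817236  0.40025352  0.19491961  1.79722842 -0.09307341  0.95408977
  0.66209655]
```

View pics/w2.png

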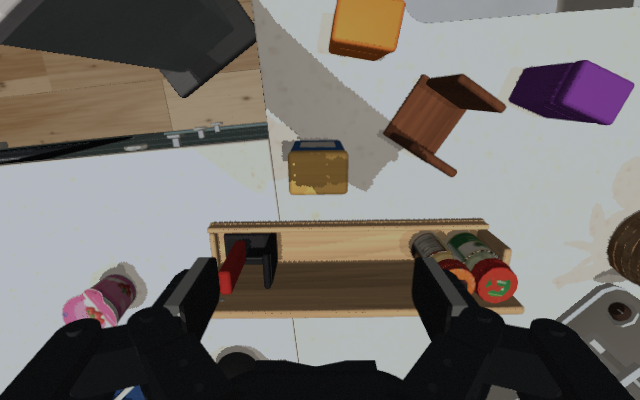

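The tin stands upright at (318,172). The rack's lip runs along row 222, the handle is at (232,265), and the jars are at (455,275) and (495,280). Next I'll measure the rack edges.

```bash
python3 - <<'E'
from h import *
im=cv2.imread('pics/w2.png'); 
cv2.imwrite('pics/w2z.png',cv2.resize(im[200:325,285:415],None,fx=4.5,fy=4.5,interpolation=cv2.INTER_CUBIC))
g=im.astype(int)
for u in (330,):
    for v in list(range(214,236))+list(range(256,264))+list(range(304,322)): print(u,v,g[v,u-3:u+4].mean(0).round())
E
```

```text
330 214 [186. 184. 179.]
330 215 [186. 184. 179.]
330 216 [186. 184. 179.]
330 217 [186. 184. 179.]
330 218 [186. 184. 179.]
330 219 [179. 179. 175.]
330 220 [123. 126. 126.]
330 221 [52. 67. 81.]
330 222 [ 71.  99. 124.]
330 223 [ 61.  85. 107.]
330 224 [43. 61. 78.]
330 225 [43. 62. 78.]
330 226 [ 61.  86. 108.]
330 227 [ 93. 129. 158.]
330 228 [106. 145. 173.]
330 229 [112. 153. 176.]
330 230 [112. 152. 177.]
330 231 [104. 142. 169.]
330 232 [108. 147. 174.]
330 233 [110. 149. 176.]
330 234 [107. 147. 176.]
330 235 [107. 146. 176.]
330 256 [101. 139. 169.]
330 257 [100. 138. 168.]
330 258 [ 99. 136. 166.]
330 259 [105. 143. 173.]
330 260 [ 90. 126. 153.]
330 261 [ 62.  87. 109.]
330 262 [46. 65. 82.]
330 263 [40. 56. 71.]
330 304 [41. 58. 74.]
330 305 [40. 57. 73.]
330 306 [41. 58. 74.]
330 307 [42. 59. 74.]
330 308 [43. 61. 77.]
330 309 [45. 64. 82.]
330 310 [ 69.  97. 122.]
330 311 [ 97. 133. 162.]
330 312 [102. 141. 170.]
330 313 [108. 147. 176.]
330 314 [107. 146. 176.]
330 315 [106. 145. 175.]
330 316 [104. 141. 171.]
330 317 [124. 145. 161.]
330 318 [181. 184. 179.]
330 319 [185. 184. 179.]
330 320 [185. 184. 179.]
330 321 [185. 184. 179.]
```

View pics/w2z.png

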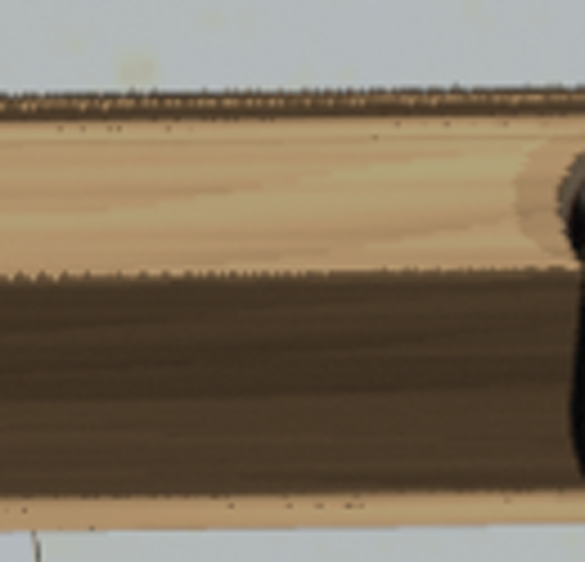

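The crop shows clean edges: the floor/backboard junction at row 260, and the backboard's top edges at rows 310 and 317.

```bash
cat > m2.py <<'E'
from h import *
c=np.load('pics/w2.npy',allow_pickle=True).item(); bgr=cv2.imread('pics/w2.png');im=bgr[...,::-1].copy()
def edge(ch,v0,v1,th):
    o=[]
    for u in range(285,405,2):
        p=bgr[v0:v1,u,ch].astype(float)-th; k=np.where(p[:-1]*p[1:]<0)[0]
        if len(k): o.append((u,v0+k[0]+p[k[0]]/(p[k[0]]-p[k[0]+1])))
    return np.array(o)
C=np.array([.6185,.1387])
for n,e,z,xo in(('junction',edge(2,250,268,120),.008,.025),('top front',edge(2,304,314,120),.118,.025),('top back',edge(0,312,322,145),.118,.035),('lip outer bottom',edge(0,214,224,120),.0,-.035)):
    P=ray(c,e,z)[:,:2]; d=cv2.fitLine(P.astype(np.float32),cv2.DIST_HUBER,0,1e-5,1e-5).ravel()
    v=d[:2]*np.sign(d[1]); nx=np.array([v[1],-v[0]])
    a=np.radians(55.6);N=np.array([np.sin(a),-np.cos(a)])
    print(n,len(e),'ang',np.degrees(np.arctan2(v[1],v[0])),'centre offset x',(P.mean(0)-C)@N-xo)
for nm,r in(('lid',rect(c,blob(im,(15,60,60),(35,255,255),(285,155,352,198)),.1)),('handle',rect(c,blob(im,(0,150,60),(6,255,255),(215,230,248,296)),.103))):print(nm,r)
E
python3 m2.py
```

```text
junction 56 ang 55.726627 centre offset x -0.0013612232259874318
top front 59 ang 55.595078 centre offset x -0.0008736782894619641
top back 58 ang 55.656235 centre offset x -0.0014551128454375617
lip outer bottom 59 ang 55.546867 centre offset x 0.0014914993420522757
lid ((498.2646789550781, 175.82345581054688), (58.82475662231445, 39.694976806640625), 54.79879379272461)
handle ((537.6300048828125, 24.050312042236328), (13.729973793029785, 30.038288116455078), 55.883846282958984)
```

{"op": "arm_command", "data": {"series": [[[0, 0, -0.009], [0, 0.025, 0.5], 0], [[0, 0, -0.009], [0, 0.025, 1], 0], [[0, 0, -0.009], [0, 0.025, 1], 0]]}}

```text
t: 9.5
tool_pos: [0.495, 0.1755, 0.1974]
orientation: [-0.924, -2.994, 0.01]
force: [-0.4, 0.3, -0.2]
gripper_width: 1.003
finger_force: 0.0
```

{"op": "arm_command", "data": {"series": [[[0, 0, 0], [0, 0, 0.5], 0], [[0, 0, 0], [0, 0, 0.9], 0], [[0, 0, 0], [0, 0, 0.9], 0], [[0, 0, 0], [0, 0, 0.9], 0]]}}

```text
t: 9.9
tool_pos: [0.4996, 0.1768, 0.131]
orientation: [0.925, 3.001, 0.001]
force: [0.1, -0.0, 0.6]
gripper_width: 1.0
finger_force: 0.0
```

```bash
python3 - <<'E'
from h import *
s=manip.state();m=R.from_rotvec(s['orientation']).as_matrix();print(s['tool_pos'],m.round(3),np.degrees(np.arctan2(m[1,1],m[0,1])))
print(rel([.4985,.1763,.053])[0])
E
```

```text
[0.49955565 0.17675482 0.13102095] [[-0.827  0.563  0.001]
 [ 0.563  0.827  0.   ]
 [-0.001  0.001 -1.   ]] 55.755480970980955
[ 0.008 -0.013  0.975]
```

{"op": "arm_command", "data": {"series": [[[0, 0, 0], [0, -0.01, 0.3], 0], [[0, 0, 0], [0, -0.01, 0.6], 0], [[0, 0, 0], [0, -0.01, 0.9], 0], [[0, 0, 0], [0, -0.01, 0.95], 0], [[0, 0, 0], [0, -0.01, 0.95], 0]]}}

```text
t: 10.4
tool_pos: [0.4993, 0.1763, 0.0551]
orientation: [0.924, 3.001, 0.002]
force: [-0.2, 0.3, -0.6]
gripper_width: 1.002
finger_force: 0.0
```

{"op": "arm_command", "data": {"series": [[[0, 0, 0], [0, 0, 0], 0.2], [[0, 0, 0], [0, 0, 0], 0.3], [[0, 0, 0], [0, 0, 0], 0.5], [[0, 0, 0], [0, 0, 0], 1], [[0, 0, 0], [0, 0, 0], 1]]}}

```text
t: 10.9
tool_pos: [0.4995, 0.1763, 0.0555]
orientation: [0.923, 3.0, 0.003]
force: [-0.2, -0.1, 5.5]
gripper_width: 0.693
finger_force: 65.2
```

```bash
python3 - <<'E'
from h import *
s=manip.state();print(s['tool_pos'],s['finger_force'],s['gripper_width'],s['force'])
E
```

```text
[0.49948591 0.17632019 0.0554863 ] 65.17970323562622 0.6929867956909865 [-0.18477715 -0.08468953  5.52791663]
```

{"op": "arm_command", "data": {"series": [[[0, 0, 0], [0, 0, -0.2], 1], [[0, 0, 0], [0, 0, -0.6], 1], [[0, 0, 0], [0, 0, -1], 1], [[0, 0, 0], [0, 0, -1], 1]]}}

```text
t: 11.3
tool_pos: [0.5012, 0.1769, 0.1381]
orientation: [0.922, 2.996, 0.009]
force: [0.6, 0.2, -1.8]
gripper_width: 0.693
finger_force: 65.1
```

{"op": "arm_command", "data": {"series": [[[0, 0, 0], [-0.3, 0.1, -0.2], 1], [[0, 0, 0], [-0.6, 0.25, -0.4], 1], [[0, 0, 0], [-0.9, 0.4, -0.5], 1], [[0, 0, 0], [-0.9, 0.4, -0.5], 1]]}}

```text
t: 11.7
tool_pos: [0.5804, 0.1607, 0.1751]
orientation: [0.926, 2.995, 0.004]
force: [0.1, -0.7, -1.3]
gripper_width: 0.695
finger_force: 65.3
```

{"op": "arm_command", "data": {"series": [[[0, 0, 0], [-0.3, 0, 0], 1], [[0, 0, 0], [-0.55, 0, 0], 1], [[0, 0, 0], [-0.55, 0, 0], 1], [[0, 0, 0], [-0.55, 0, 0], 1]]}}

```text
t: 12.1
tool_pos: [0.611, 0.1371, 0.1728]
orientation: [-0.924, -3.0, 0.001]
force: [-0.6, 0.4, -2.8]
gripper_width: 0.696
finger_force: 65.3
```

```bash
python3 - <<'E'
from h import *
s=manip.state();m=R.from_rotvec(s['orientation']).as_matrix();print(s['tool_pos'],m.round(3),np.degrees(np.arctan2(m[1,1],m[0,1])),s['gripper_width'],s['finger_force'])
print(rel([.6161,.1355,.0632])[0])
c=manip.camera_params('wrist');im=manip.snapshot('wrist')
np.save('pics/w3.npy',c,allow_pickle=True);cv2.imwrite('pics/w3.png',im[...,::-1])
E
```

```text
[0.61099696 0.13705103 0.17283129] [[-0.827  0.563 -0.002]
 [ 0.563  0.827 -0.   ]
 [ 0.002 -0.001 -1.   ]] 55.76739316938552 0.6963221105240631 65.26457905769348
[-0.066  0.022  1.37 ]
```

View pics/w3.png

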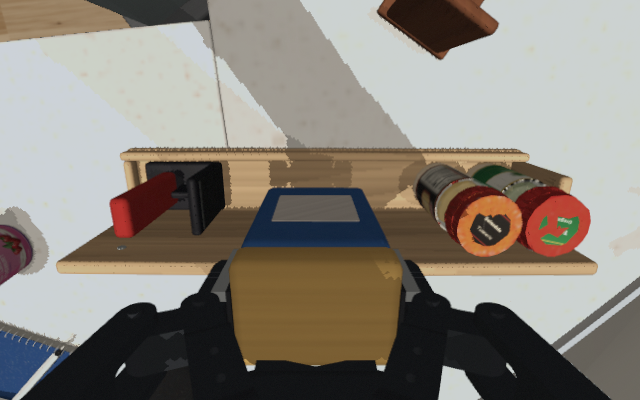

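The tin hangs upright above the trough, lid at (315,305), with clear gaps to the stop plate (205,195) and the jar (480,215). I'll re-check the trough centre line from the backboard edges.

```bash
python3 - <<'E'
from h import *
c=np.load('pics/w3.npy',allow_pickle=True).item(); bgr=cv2.imread('pics/w3.png')
C=np.array([.6177,.1393]);a=np.radians(55.65);N=np.array([np.sin(a),-np.cos(a)])
def edge(ch,us,v0,v1,th):
    o=[]
    for u in us:
        p=bgr[v0:v1,u,ch].astype(float)-th; k=np.where(p[:-1]*p[1:]<0)[0]
        if len(k): o.append((u,v0+k[0]+p[k[0]]/(p[k[0]]-p[k[0]+1])))
    return np.array(o)
print([tuple(x) for x in bgr[256:278:1,180]][:22])
for n,e,z,xo in(('topf',edge(2,range(85,210,3),255,270,120),.118,.025),('topb',edge(0,range(85,210,3),268,280,145),.118,.035),('junc',edge(2,range(232,256,2),202,214,115),.008,.025)):
    P=ray(c,e,z)[:,:2]; off=(P-C)@N-xo; print(n,len(e),np.median(off),off.std())
print('lip',[tuple(x) for x in bgr[144:168,330]])
E
```

```text
[(np.uint8(53), np.uint8(73), np.uint8(91)), (np.uint8(52), np.uint8(72), np.uint8(90)), (np.uint8(53), np.uint8(73), np.uint8(91)), (np.uint8(51), np.uint8(72), np.uint8(91)), (np.uint8(53), np.uint8(73), np.uint8(92)), (np.uint8(54), np.uint8(76), np.uint8(96)), (np.uint8(73), np.uint8(101), np.uint8(126)), (np.uint8(103), np.uint8(141), np.uint8(170)), (np.uint8(119), np.uint8(159), np.uint8(190)), (np.uint8(120), np.uint8(161), np.uint8(191)), (np.uint8(114), np.uint8(153), np.uint8(184)), (np.uint8(127), np.uint8(169), np.uint8(200)), (np.uint8(126), np.uint8(168), np.uint8(199)), (np.uint8(126), np.uint8(167), np.uint8(199)), (np.uint8(126), np.uint8(168), np.uint8(199)), (np.uint8(127), np.uint8(169), np.uint8(200)), (np.uint8(128), np.uint8(170), np.uint8(201)), (np.uint8(126), np.uint8(169), np.uint8(200)), (np.uint8(143), np.uint8(170), np.uint8(194)), (np.uint8(197), np.uint8(199), np.uint8(199)), (np.uint8(213), np.uint8(210), np.uint8(204)), (np.uint8(213), np.uint8(210), np.uint8(204))]
topf 38 -0.00014761747647804892 0.00011928196554905777
topb 41 -0.000912875972594526
[... 471 characters left out ...]
(87), np.uint8(109)), (np.uint8(77), np.uint8(107), np.uint8(132)), (np.uint8(84), np.uint8(115), np.uint8(142)), (np.uint8(86), np.uint8(118), np.uint8(145)), (np.uint8(75), np.uint8(105), np.uint8(130)), (np.uint8(70), np.uint8(96), np.uint8(120)), (np.uint8(68), np.uint8(94), np.uint8(117)), (np.uint8(63), np.uint8(88), np.uint8(110)), (np.uint8(58), np.uint8(81), np.uint8(101)), (np.uint8(66), np.uint8(93), np.uint8(115)), (np.uint8(69), np.uint8(95), np.uint8(118)), (np.uint8(68), np.uint8(94), np.uint8(116)), (np.uint8(67), np.uint8(94), np.uint8(116)), (np.uint8(67), np.uint8(93), np.uint8(116)), (np.uint8(67), np.uint8(93), np.uint8(116)), (np.uint8(66), np.uint8(91), np.uint8(113))]
```

{"op": "arm_command", "data": {"series": [[[0, 0, 0], [-0.066, 0.02, 0.2], 1], [[0, 0, 0], [-0.066, 0.02, 0.5], 1], [[0, 0, 0], [-0.066, 0.02, 0.7], 1], [[0, 0, 0], [-0.066, 0.02, 0.7], 1], [[0, 0, 0], [-0.066, 0.02, 0.7], 1]]}}

```text
t: 12.65
tool_pos: [0.6169, 0.1359, 0.117]
orientation: [-0.922, -3.002, 0.001]
force: [-0.9, -0.5, -1.6]
gripper_width: 0.7
finger_force: 65.2
```

```bash
python3 - <<'E'
from h import *
s=manip.state();print(s['tool_pos']);print(rel([.6161,.1355,.0635])[0])
E
```

```text
[0.61694374 0.13593754 0.11701338]
[ 0.005 -0.01   0.669]
```

{"op": "arm_command", "data": {"series": [[[0, 0, 0], [0.005, 0, 0.15], 1], [[0, 0, 0], [0.005, 0, 0.3], 1], [[0, 0, 0], [0.005, 0, 0.42], 1], [[0, 0, 0], [0.005, 0, 0.5], 1], [[0, 0, 0], [0.005, 0, 0.5], 1]]}}

```text
t: 13.15
tool_pos: [0.6162, 0.1356, 0.0763]
orientation: [-0.923, -3.001, 0.002]
force: [-1.2, -0.3, -1.9]
gripper_width: 0.694
finger_force: 65.2
```

{"op": "arm_command", "data": {"series": [[[0, 0, 0], [0, 0, 0.05], 1], [[0, 0, 0], [0, 0, 0.1], 1], [[0, 0, 0], [0, 0, 0.13], 1], [[0, 0, 0], [0, 0, 0.13], 1]]}}

```text
t: 13.55
tool_pos: [0.6169, 0.1357, 0.067]
orientation: [-0.923, -3.002, 0.0]
force: [0.3, -0.3, -2.1]
gripper_width: 0.7
finger_force: 65.2
```

{"op": "arm_command", "data": {"series": [[[0, 0, 0], [0, 0, 0.02], 1], [[0, 0, 0], [0, 0, 0.035], 1], [[0, 0, 0], [0, 0, 0.05], 1], [[0, 0, 0], [0, 0, 0.05], 1]]}}

```text
t: 13.95
tool_pos: [0.6172, 0.1358, 0.0636]
orientation: [0.924, 3.003, 0.0]
force: [0.2, 0.4, 1.0]
gripper_width: 0.696
finger_force: 65.2
```

{"op": "arm_command", "data": {"series": [[[0, 0, 0], [0, 0, 0], 0.35], [[0, 0, 0], [0, 0, 0], 0.2], [[0, 0, 0], [0, 0, 0], 0], [[0, 0, 0], [0, 0, 0], 0], [[0, 0, 0], [0, 0, 0], 0]]}}

```text
t: 14.45
tool_pos: [0.6171, 0.1357, 0.0633]
orientation: [0.924, 3.003, -0.0]
force: [0.3, 0.3, -0.2]
gripper_width: 1.0
finger_force: 0.0
```

{"op": "arm_command", "data": {"series": [[[0, 0, 0], [0, 0, -0.2], 0], [[0, 0, 0], [0, 0, -0.6], 0], [[0, 0, 0], [0, 0, -1], 0], [[0, 0, 0], [0, 0, -1], 0]]}}

```text
t: 14.85
tool_pos: [0.6208, 0.1363, 0.1491]
orientation: [0.921, 2.994, 0.008]
force: [0.3, -0.7, 0.1]
gripper_width: 0.999
finger_force: 0.0
```

{"op": "arm_command", "data": {"series": [[[0, 0, 0], [0, 0, -0.5], 0], [[0, 0, 0], [0.4, -0.5, -1], 0], [[0, 0, 0], [0.8, -1, -1], 0], [[0, 0, 0], [0.8, -1, -1], 0], [[0, 0, 0], [0.8, -1, -1], 0]]}}

```text
t: 15.35
tool_pos: [0.5172, 0.1048, 0.2247]
orientation: [-0.925, -3.002, -0.001]
force: [1.0, -0.2, 0.2]
gripper_width: 1.004
finger_force: 0.0
```

```bash
python3 - <<'E'
from h import *
s=manip.state();m=R.from_rotvec(s['orientation']).as_matrix();print(s['tool_pos'],np.degrees(np.arctan2(m[1,1],m[0,1])))
c=manip.camera_params('wrist');im=manip.snapshot('wrist')
np.save('pics/w4.npy',c,allow_pickle=True);cv2.imwrite('pics/w4.png',im[...,::-1])
r=rect(c,blob(im,(0,150,60),(6,255,255)),.103);print(r)
E
```

```text
[0.51719783 0.1047774  0.22468087] 55.761605229542695
((707.3299560546875, 270.36529541015625), (45.17500686645508, 62.21164321899414), 83.28353881835938)
```

View pics/w4.png

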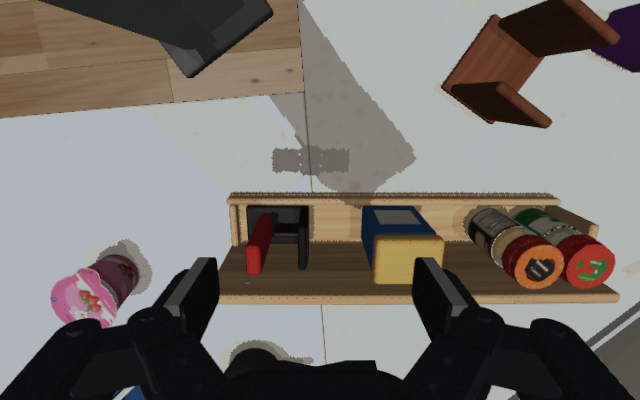

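The tin stands upright in the trough at (405,245), between the stop plate (303,238) and the jars (510,240). The handle is at (256,243). Next I'll go over the handle with the fingers half closed, so they fit in front of the plate.

{"op": "arm_command", "data": {"series": [[[0, 0, 0], [-0.4, -0.35, 0], 0.3], [[0, 0, 0], [-0.79, -0.7, 0.3], 0.6], [[0, 0, 0], [-0.79, -0.7, 0.8], 0.65], [[0, 0, 0], [-0.79, -0.7, 0.8], 0.65], [[0, 0, 0], [-0.79, -0.7, 0.8], 0.65]]}}

```text
t: 15.9
tool_pos: [0.5404, 0.0247, 0.1589]
orientation: [-0.922, -3.002, -0.0]
force: [1.4, 0.5, 0.1]
gripper_width: 0.349
finger_force: 0.0
```

```bash
python3 - <<'E'
from h import *
s=manip.state();print(s['tool_pos'],s['gripper_width']);print(rel([.5381,.0229,.065])[0])
c=manip.camera_params('wrist');im=manip.snapshot('wrist')
np.save('pics/w5.npy',c,allow_pickle=True);cv2.imwrite('pics/w5.png',im[...,::-1])
E
```

```text
[0.54042643 0.02472477 0.15894931] 0.3492548574753576
[ 0.01  -0.035  1.174]
```

View pics/w5.png

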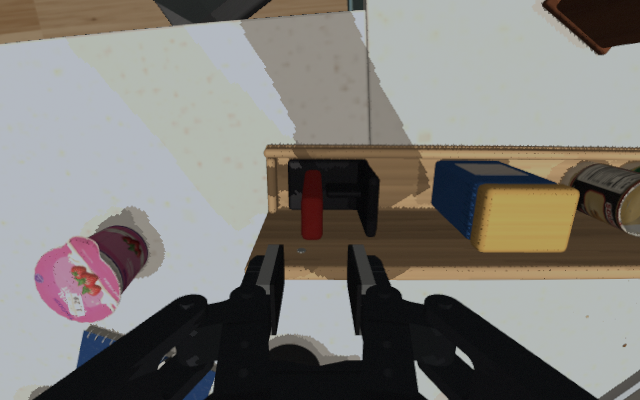

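The handle's top is at (312,238), nearly centred between the fingers at (270,285) and (362,285). The correction of about -2.5 mm along y matches my calculation, so I'll descend.

{"op": "arm_command", "data": {"series": [[[0, 0, 0], [0.01, -0.03, 0.3], 0.65], [[0, 0, 0], [0.01, -0.03, 0.45], 0.65], [[0, 0, 0], [0.01, -0.03, 0.6], 0.65], [[0, 0, 0], [0.01, -0.03, 0.6], 0.65]]}}

```text
t: 16.35
tool_pos: [0.5376, 0.0228, 0.1106]
orientation: [-0.922, -3.002, 0.0]
force: [-0.6, 0.7, 0.1]
gripper_width: 0.352
finger_force: 0.0
```

{"op": "arm_command", "data": {"series": [[[0, 0, 0], [0, 0, 0.2], 0.65], [[0, 0, 0], [0, 0, 0.4], 0.65], [[0, 0, 0], [0, 0, 0.56], 0.65], [[0, 0, 0], [0, 0, 0.56], 0.65]]}}

```text
t: 16.75
tool_pos: [0.5373, 0.0223, 0.0655]
orientation: [-0.923, -3.001, 0.001]
force: [-0.5, 0.3, 0.3]
gripper_width: 0.349
finger_force: 0.0
```

{"op": "arm_command", "data": {"series": [[[0, 0, 0], [0, 0, 0], 0.75], [[0, 0, 0], [0, 0, 0], 0.8], [[0, 0, 0], [0, 0, 0], 1], [[0, 0, 0], [0, 0, 0], 1], [[0, 0, 0], [0, 0, 0], 1]]}}

```text
t: 17.25
tool_pos: [0.5387, 0.0223, 0.0674]
orientation: [0.924, 3.001, 0.001]
force: [-0.8, -0.5, 6.2]
gripper_width: 0.158
finger_force: 59.1
```

```bash
cat > st.py <<'E'
from h import *
s=manip.state();a=np.radians(55.65);d=s['tool_pos'][:2]-[.6177,.1393]
print(s['t'],s['tool_pos'],s['gripper_width'],s['finger_force'],s['force'],'rack x,y',d@[np.sin(a),-np.cos(a)],d@[np.cos(a),np.sin(a)])
E
python3 st.py
```

```text
17.25 [0.53871423 0.02228686 0.06736169] 0.15802493346592378 59.06620144844055 [-0.80157653 -0.45415565  6.18106999] rack x,y 0.0008131396716940454 -0.14117423342351568
```

{"op": "arm_command", "data": {"series": [[[0, 0, 0], [0, 0.1, 0], 1], [[0, 0, 0], [0, 0.25, 0], 1], [[0, 0, 0], [0, 0.4, 0], 1], [[0, 0, 0], [0, 0.55, 0], 1], [[0, 0, 0], [0, 0.65, 0], 1]]}}

```text
t: 17.75
tool_pos: [0.568, 0.065, 0.0674]
orientation: [0.924, 3.001, -0.0]
force: [-1.6, -2.1, 7.7]
gripper_width: 0.16
finger_force: 59.4
```

{"op": "arm_command", "data": {"series": [[[0, 0, 0], [0, 0.06, 0], 1], [[0, 0, 0], [0, 0.12, 0], 1], [[0, 0, 0], [0, 0.18, 0], 1], [[0, 0, 0], [0, 0.24, 0], 1], [[0, 0, 0], [0, 0.3, 0], 1]]}}

```text
t: 18.25
tool_pos: [0.5809, 0.084, 0.0674]
orientation: [0.925, 3.002, -0.001]
force: [-2.0, -2.1, 6.9]
gripper_width: 0.152
finger_force: 59.4
```

```bash
python3 st.py
```

```text
18.25 [0.58088843 0.08395329 0.06740038] 0.1517866644332714 59.40993547439575 [-2.02617186 -2.09601439  6.90702859] rack x,y 0.0008373397192827243 -0.06646539596246993
```

{"op": "arm_command", "data": {"series": [[[0, 0, 0], [0, 0.08, 0], 1], [[0, 0, 0], [0, 0.16, 0], 1], [[0, 0, 0], [0, 0.24, 0], 1], [[0, 0, 0], [0, 0.32, 0], 1], [[0, 0, 0], [0, 0.4, 0], 1]]}}

```text
t: 18.75
tool_pos: [0.5989, 0.1103, 0.0674]
orientation: [0.925, 3.002, -0.002]
force: [-1.4, -1.8, 6.9]
gripper_width: 0.156
finger_force: 59.3
```

{"op": "arm_command", "data": {"series": [[[0, 0, 0], [0, 0.03, 0], 1], [[0, 0, 0], [0, 0.05, 0], 1], [[0, 0, 0], [0, 0.07, 0], 1], [[0, 0, 0], [0, 0.08, 0], 1], [[0, 0, 0], [0, 0.08, 0], 1]]}}

```text
t: 19.25
tool_pos: [0.6026, 0.1157, 0.0674]
orientation: [0.925, 3.001, -0.001]
force: [-1.3, -1.8, 7.0]
gripper_width: 0.158
finger_force: 59.3
```

```bash
python3 st.py
```

```text
19.25 [0.60260859 0.11573169 0.06740889] 0.15791951217996456 59.292080998420715 [-1.26786793 -1.82743958  7.04513971] rack x,y 0.0008387828415418279 -0.027973425697398913
```

{"op": "arm_command", "data": {"series": [[[0, 0, 0], [0, 0.015, 0], 1], [[0, 0, 0], [0, 0.03, 0], 1], [[0, 0, 0], [0, 0.04, 0], 1], [[0, 0, 0], [0, 0.05, 0], 1], [[0, 0, 0], [0, 0.05, 0], 1]]}}

```text
t: 19.75
tool_pos: [0.6049, 0.119, 0.0674]
orientation: [0.925, 3.001, -0.001]
force: [-1.2, -1.9, 6.2]
gripper_width: 0.156
finger_force: 59.3
```

{"op": "arm_command", "data": {"series": [[[0, 0, 0], [0, 0.01, 0], 1], [[0, 0, 0], [0, 0.02, 0], 1], [[0, 0, 0], [0, 0.03, 0], 1], [[0, 0, 0], [0, 0.03, 0], 1]]}}

```text
t: 20.15
tool_pos: [0.6061, 0.1209, 0.0674]
orientation: [0.925, 3.002, -0.001]
force: [-1.4, -2.2, 7.4]
gripper_width: 0.157
finger_force: 59.4
```

{"op": "arm_command", "data": {"series": [[[0, 0, 0], [0, 0.01, 0], 1], [[0, 0, 0], [0, 0.02, 0], 1], [[0, 0, 0], [0, 0.03, 0], 1], [[0, 0, 0], [0, 0.03, 0], 1]]}}

```text
t: 20.55
tool_pos: [0.6072, 0.1225, 0.0674]
orientation: [0.925, 3.002, -0.002]
force: [-2.0, -3.0, 6.4]
gripper_width: 0.159
finger_force: 59.4
```

```bash
python3 st.py
```

```text
20.55 [0.60720054 0.12246132 0.06738006] 0.15908074193333174 59.40001666545868 [-1.9758886  -3.00621988  6.40049913] rack x,y 0.0008327488759924754 -0.01982640828449457
```

{"op": "arm_command", "data": {"series": [[[0, 0, 0], [0, 0.01, 0], 1], [[0, 0, 0], [0, 0.02, 0], 1], [[0, 0, 0], [0, 0.03, 0], 1], [[0, 0, 0], [0, 0.03, 0], 1]]}}

```text
t: 20.95
tool_pos: [0.6074, 0.1228, 0.0674]
orientation: [-0.926, -3.001, 0.006]
force: [-5.7, -5.8, 9.9]
gripper_width: 0.155
finger_force: 59.7
```

{"op": "arm_command", "data": {"series": [[[0, 0, 0], [0, 0.01, 0], 1], [[0, 0, 0], [0, 0.02, 0], 1], [[0, 0, 0], [0, 0.02, 0], 1]]}}

```text
t: 21.25
tool_pos: [0.6077, 0.1231, 0.0674]
orientation: [-0.927, -2.999, 0.008]
force: [-5.9, -8.4, 11.9]
gripper_width: 0.16
finger_force: 59.9
```

```bash
python3 st.py; python3 - <<'E'
from h import *
c=manip.camera_params('wrist');im=manip.snapshot('wrist');cv2.imwrite('pics/w6.png',im[...,::-1])
hsv=cv2.cvtColor(im,cv2.COLOR_RGB2HSV)
a=np.radians(55.65);C=np.array([.6177,.1393])
m=cv2.inRange(hsv,(17,60,60),(35,255,255))
m=cv2.morphologyEx(m,cv2.MORPH_OPEN,np.ones((5,5)))
for cnt in sorted(cv2.findContours(m,0,1)[0],key=cv2.contourArea)[-3:]:
    print(cv2.boundingRect(cnt)); P=(ray(c,cnt.reshape(-1,2),.108)[:,:2]-C); 
    print('x',np.ptp(P@[np.sin(a),-np.cos(a)]),(P@[np.sin(a),-np.cos(a)]).min(),'y',(P@[np.cos(a),np.sin(a)]).min(),(P@[np.cos(a),np.sin(a)]).max(),cv2.minAreaRect((P*1000).astype(np.float32)))
E
```

```text
21.25 [0.60767504 0.12314275 0.06743394] 0.15997815424702155 59.86683368682861 [-5.89283886 -8.44966485 11.86673063] rack x,y 0.000840001068147286 -0.018996074721211658
(454, 174, 186, 26)
x 0.008184931296518122 -0.052076305749186334 y 0.023908898416531054 0.08504746893793935 ((-8.863994598388672, 72.03671264648438), (61.14767837524414, 8.12385368347168), 55.49119186401367)
(44, 174, 237, 77)
x 0.02644318666161658 -0.05195658197887392 y -0.10689422943628259 -0.03120142686312763 ((-70.92620849609375, -35.16141128540039), (75.70907592773438, 26.41592025756836), 55.59928894042969)
(436, 234, 180, 125)
x 0.05169924447147499 -0.031585937319932374 y 0.022848309311578236 0.08566507978051886 ((25.94314193725586, 47.9871940612793), (62.741641998291016, 51.7060546875), 55.858943939208984)
```

It stalls under rising force (about 10 N), so the row is tight. I'll release with a limited opening and lift off.

{"op": "arm_command", "data": {"series": [[[0, 0, 0], [0, 0, 0], 0.8], [[0, 0, 0], [0, 0, 0], 0.68], [[0, 0, 0], [0, 0, 0], 0.65], [[0, 0, 0], [0, 0, 0], 0.65], [[0, 0, 0], [0, 0, 0], 0.65]]}}

```text
t: 21.8
tool_pos: [0.6095, 0.128, 0.0664]
orientation: [-0.923, -3.003, -0.001]
force: [-1.0, -0.6, 0.6]
gripper_width: 0.349
finger_force: 0.0
```

{"op": "arm_command", "data": {"series": [[[0, 0, 0], [0, 0, -0.2], 0.65], [[0, 0, 0], [0, 0, -0.6], 0.65], [[0, 0, 0], [0, 0, -1], 0.65], [[0, 0, 0], [0, 0, -1], 0.65]]}}

```text
t: 22.2
tool_pos: [0.6131, 0.128, 0.1522]
orientation: [0.921, 2.995, 0.008]
force: [0.4, -0.5, 0.4]
gripper_width: 0.35
finger_force: 0.0
```

{"op": "arm_command", "data": {"series": [[[0, 0, 0], [0, 0, -0.5], 0.65], [[0, 0, 0], [0.4, -0.2, -1], 0.65], [[0, 0, 0], [0.8, -0.5, -1], 0.65], [[0, 0, 0], [0.8, -0.5, -1], 0.65], [[0, 0, 0], [0.8, -0.5, -1], 0.65]]}}

```text
t: 22.7
tool_pos: [0.5335, 0.1305, 0.2274]
orientation: [0.923, 3.002, 0.001]
force: [0.2, -0.7, -0.8]
gripper_width: 0.35
finger_force: 0.0
```

```bash
python3 st.py; python3 - <<'E'
from h import *
c=manip.camera_params('wrist');im=manip.snapshot('wrist');cv2.imwrite('pics/w7.png',im[...,::-1])
t=manip.snapshot('top');ct=manip.camera_params('top');cv2.imwrite('pics/top1.png',t[...,::-1])
a=np.radians(55.65);C=np.array([.6177,.1393]);M=np.array([[np.sin(a),-np.cos(a)],[np.cos(a),np.sin(a)]])
def show(n,c,im,lo,hi,z,k=3):
    m=cv2.morphologyEx(cv2.inRange(cv2.cvtColor(im,cv2.COLOR_RGB2HSV),lo,hi),cv2.MORPH_OPEN,np.ones((3,3)))
    for cnt in sorted(cv2.findContours(m,0,1)[0],key=cv2.contourArea)[-k:]:
        Q=(ray(c,cnt.reshape(-1,2),z)[:,:2]-C)@M.T*1000
        if abs(Q[:,0].mean())<60: print(n,cv2.boundingRect(cnt),'x',Q[:,0].min().round(),Q[:,0].max().round(),'y',Q[:,1].min().round(1),Q[:,1].max().round(1))
show('lid w',c,im,(17,60,60),(35,255,255),.108)
show('lid top',ct,t,(20,110,80),(35,255,255),.108)
show('red w',c,im,(0,150,60),(8,255,255),.103)
show('red top',ct,t,(0,150,60),(8,255,255),.103,5)
show('caps w',c,im,(0,150,60),(16,255,255),.114)
show('black w',c,im,(0,0,0),(180,120,40),.079,4)
E
```

```text
22.7 [0.53347411 0.13053201 0.22739848] 0.3498833846562722 0.0 [ 0.23653402 -0.73058026 -0.76944973] rack x,y -0.06459010774008178 -0.054763095740285206
lid w (405, 230, 91, 54) x -31.0 20.0 y 24.2 99.1
lid w (201, 199, 146, 42) x -59.0 -21.0 y -149.8 -30.0
lid top (329, 183, 24, 19) x -14.0 1.0 y -175.2 -95.0
red w (505, 241, 12, 7) x -19.0 -13.0 y 111.9 122.9
red w (483, 238, 20, 13) x -22.0 -10.0 y 92.9 109.9
red w (522, 237, 57, 55) x -22.0 33.0 y 128.9 185.1
red top (251, 126, 16, 12) x -18.0 25.0 y 134.5 168.3
caps w (476, 237, 103, 55) x -27.0 25.0 y 82.9 175.2
black w (328, 213, 14, 30) x -36.0 -7.0 y -43.2 -31.5
black w (329, 206, 73, 64) x -43.0 22.0 y -42.7 25.8
```

Tin, jars and stop measure contiguous: stop face at y≈25 mm, tin 24–84, jars 83–175. The arm is clear, so I'll hand the job in.

```bash
python3 -c "
from plant import manip
print(manip.close_job())"
```

```text
the job is handed in; nothing more can be done
None
```

The blue tin is standing upright in the rack between the jars and the end stop, and the end stop has been slid up until jars, tin and stop are tight against the end wall. I handed the job in at about 23 s with the arm clear, and it did not go near the mug or the yoghurt tub.

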